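# Index the gift-box turntable to its next stop

### The arm

A 6-joint arm with a two-finger parallel gripper is mounted at the origin on the work surface. World frame = base frame: x ahead of the robot, y to its left, z up, the work surface at z = 0. Lengths are in mm, angles in degrees, forces in N, time in s.
With the tool pointing down it reaches from about 350 to 850 mm from the base axis. Payload 8.1 kg.
Tool frame: the origin (TCP) lies midway between the tips of the shut fingers; the grasp point (between the pads) lies 19 mm behind it; z points along the fingers, y is the line along which they close (so a half turn about z gives the same grasp; the last joint's range is limited). The gripper opens to 85 mm and grips with 20 to 120 N. Pads are 22 mm wide; open, the fingers measure 114 mm over their backs; the gripper's body (76 mm by 85 mm) begins 54 mm behind the grasp point. The pads swing forward as they close: fully open they stand 13 mm farther back than shut.
Start: joints at [71.597, 7.471, 85.268, -0, 87.261, -4.893], TCP at [140.15, 583.406, 202.492] pointing down, gripper open.
Joint ranges: [-169.43, 169.43], [-51.17, 129.36], [1.28, 143.12], [-76.62, 256.62], [0, 156.53], [-152.29, 152.29]. Speed limits (degrees/s): [136.94, 136.94, 159.86, 180, 180, 180].

### API

Orientations are given as [roll, pitch, yaw] about the fixed x, y, z axes, in that order (R = Rz(yaw) Ry(pitch) Rx(roll)).
In Python, from bench import sense, snapshot, order, finder gives the robot as it stands.
- The arm moves only by the tool send_rows, never from a script. Its argument "steps" is a list of rows, each a list of 2 entries, a list of its own where there are three numbers: the shift along the world's x, y, z in units of 30 mm (1.0 is 30 mm), then the turn, a rotation vector about the world's x, y, z in rad. In form: [[[dx, dy, dz], [wx, wy, wz]], ...]. A call has 1 to 10 rows; each row is the pose to reach, as a shift and turn from the pose commanded when the call began; what a row does not reach only later rows make up. A row lasts 1/8 s, in which the tool goes at most 62.5 mm and 10.7 degrees, less where a joint would pass 70% of its speed; a pose out of reach is approached as far as the arm can. A call with a gripper value outside its range is refused whole. "fingers" is the closure, from 0 (fully open) to 1 (shut), set as the call begins (left out, the last holds). The fingers move at their own pace and stop on an object; "squeeze" is the grip in N (left out, the last holds). Time passes only in rows, so rows that repeat a pose let the fingers close. It gives the time, the measured TCP pose, the force, the opening and the grip force at its end, in the units of the state.
- sense(): the state, without advancing time (a new reading comes with each control period).
- snapshot(name): name is "scene" or "side" or "wrist"; returns a dict with "img" (400x640x3 uint8, red, green, blue), "K" (3x3 intrinsics, pixels), "k1" (the pictures are not rectified: a ray, as slopes to the right and down, at radius r is drawn at 1 + k1 r^2 times it, then the intrinsics apply), "pose" (4x4, takes a point from camera to world coordinates). Camera axes: x right, y up, looking along -z (the intrinsics and any distortion apply to the point x, -y, -z); pixel columns grow to the right and rows downward; lengths in mm; the calibration is good to about 2 mm. A picture is of the moment at which its call begins. There is no depth.
- order.hand_in(): hands the job in; it is judged then, once.
Trained networks look in the newest picture that a camera, given by its name, has taken for a name from the list of things; names that differ only in an ending like _2 or _b are one class to them, and where a whole thing is asked for, a point or a joint stands for the part that bears it (a point fixed in the world has none). Each returns a list of dicts, best first, with "confidence" (0 to 1); they miss things now and then, are a little off and sometimes report something else, mostly with a low value. They report only what shows in the picture. A call takes as long as a camera call. They do not tell look-alikes from the thing itself.
- finder.find_in(label, camera): "box" ([left, top, width, height] as shares, 0 to 1, of the picture: columns of its width, rows of its height, round what is visible of it).
- finder.trace(label, camera): "mask" (400x640 bool, what is visible of it) and "box" ([left, top, width, height] as shares, 0 to 1, of the picture: columns of its width, rows of its height, round what is visible of it).
- finder.pinpoint(label, camera): "at" ([column, row] as shares, 0 to 1, of the picture: columns of its width, rows of its height: a listed point, or the origin of a listed thing).
The state is a dict: "time": time; "joint_pos": joint angles; "qd": joint speeds; "joint_efforts": joint torques, N m; "tool_pos": TCP position; "tcp_rot": TCP orientation; "ft_force": force on the tool from outside, world axes, zero at the start; "wrist_torque": the same for the moment, N m; "finger_gap": finger opening in mm; "grip_force": force on a finger pad.
Only numpy, scipy, OpenCV 4.12 (cv2) and the standard library are available. Lean on these libraries where they do the work, as an engineer would, in place of code of your own. Each camera call takes 0.05 s, during which the arm holds its last target. There are 200 camera calls.

### The job

Turn the gift box on the packing turntable to its next position: pull the red index plunger knob up out of its hole, turn the table counter-clockwise (seen from above), feel for the next hole and let the spring drop the pin into it, so that the plunger ends fully home and locked with the knob let go. Never force the table against the pin, keep the box sitting in its nest, and do not disturb the tape dispensers and the stack of boxes.

Things in the scene. Friction and masses are not known exactly. Their poses are not given: they have to be found in the camera images.
- base: Grey round foot of the turntable, fixed to the bench, 258 mm across; origin on the rotation axis at bench height. At joint platter = 0 the knob lies along the foot's own -x, 115 mm from the axis. The platter on it is an aluminium disc 270 mm across, top 40 mm above the bench, with orange nest corners up to 52 mm above the bench.
- axis (a point): Point on the vertical rotation axis, 40 mm above the bench (top face of the platter).
- knob (a point): Centre of the red plunger knob's grip: an upright red cylinder, 26 mm diameter, 30 mm tall, 115 mm from the axis, turning with the platter. With the pin home its lower face is 70 mm, this point 83 mm, its top 100 mm above the bench. Below it is a dark round boss 36 mm across, top 60 mm above the bench.
- plunger (a joint): How far the plunger is pulled up (m): 0 = pin home in a hole, about 0.010 = pin tip riding on top of the index plate, 0.014 = upper stop. A spring pushes it down with 6 N at 0, rising to 8.8 N at the stop. It drops by itself when let go over a hole.
- platter (a joint): Turn of the platter (rad), growing counter-clockwise seen from above; 0 = the first hole, where it starts locked. The next hole lies somewhere in 0.70 to 1.10 (hand-set, hidden under the platter, to be felt), the one after it 0.87 further on; upper stop 2.1. Stays where left. Drag felt at the knob: about 1 N, up to 4 N with the pin riding on the plate.
- pin: Steel index pin under the knob, hidden below the platter, 8 mm thick, round tip, in 11 mm wide, 10 mm deep holes (1.5 mm of play at the knob either way when locked). Origin on the plunger's axis, at bench height when home. Its force on the index plate must stay below 22 N; resting under the spring it is about 8 N, so push the knob sideways with less than about 12 N.
- giftbox: Dark brown gift box with a paper band, 100 x 150 x 30 mm, 0.35 kg, lying loose in the platter's nest with 2 mm of play all round, its top 70 mm above the bench; origin at the centre of its underside. Its near face is 65 mm from the knob's centre.
- tape_pink: Pink tape dispenser, 150 x 56 mm, 98 mm tall, 0.7 kg, standing on the bench to the robot's right; origin at the centre of its underside. A bystander.
- tape_brown: Dark brown tape dispenser, 150 x 56 mm, 98 mm tall, 0.7 kg, on the bench to the left; origin at the centre of its underside. A bystander.
- box_stack: Stack of three dark brown gift boxes, held together as one piece, 110 x 164 x 99 mm, 0.9 kg, on the bench to the left; origin at the centre of its underside. A bystander.
There are look-alikes about, which are no part of the job. What is shaped like the giftbox but blue or pink is not meant.

How it is judged:
By the outcome, as a careful person would: the job done as asked, in the order asked, and still so for the second after the job is handed in, with the robot touching nothing.
It also fails if it takes over 51 s, if anything falls off the work surface, if the arm or the gripper's body presses on something with over 40 N, if the wrist force passes 120 N, or if a joint passes its speed limit or range.

## Working session

There is one attempt and no reset: what is moved stays moved. The work goes in short steps, Python scripts to look and compute and a tool call to move; the robot and the scene stay as the last step left them, time stands still between calls to the robot, and variables do not carry over. Pictures are saved under pics/ and viewed, at most 10 in all, crops included, and the job is handed in when it is done.

Besides the shell and the picture viewer there is one more tool, called after "Emit:" as name(argument=value, ...), one argument or row to a line, values as JSON. send_rows: Moves the arm, as the interface text tells. Its arguments: {"type":"object","properties":{"steps":{"type":"array"},"fingers":{"type":"number"},"squeeze":{"type":"number"}},"required":["steps"]}

```bash
mkdir -p pics; cat > h.py <<'E'
import numpy as np, cv2
from bench import sense, snapshot, order, finder
def ray(s,uv):
    K=s["K"];d=np.array([[s["k1"],0,0,0,0]],float)
    p=cv2.undistortPoints(np.array([[uv]],float),K,d)[0,0]
    P=s["pose"];return P[:3,3],P[:3,:3]@np.array([p[0],-p[1],-1.])
def onz(s,uv,z):
    o,d=ray(s,uv);return o+d*(z-o[2])/d[2]
def proj(s,X):
    P=np.linalg.inv(s["pose"]);c=P[:3,:3]@np.array(X,float)+P[:3,3]
    r,t=np.eye(3),0
    return cv2.projectPoints(np.array([[c[0],-c[1],-c[2]]]),np.zeros(3),np.zeros(3),s["K"],np.array([s["k1"],0,0,0,0.]))[0][0,0]
E
python3 - <<'E'
from h import *
st=sense();print(st["time"],st["tool_pos"],st["tcp_rot"],st["ft_force"])
ims=[]
for c in ("scene","side"):
    s=snapshot(c);ims.append(s["img"])
    print(c,s["pose"][:3,3])
    for l,z in (("knob",83),("axis",40),("base",0),("giftbox",40),("tape_pink",0),("tape_brown",0),("box_stack",0)):
        for r in finder.pinpoint(l,c)[:2]:
            uv=np.array(r["at"])*[640,400];print(l,round(r["confidence"],2),uv.round(),onz(s,uv,z).round(1))
    cv2.imwrite(f"pics/{c}0.png",s["img"][:,:,::-1])
E
```

```text
0.0 [139.98003192 582.82471072 201.4417429 ] [-1.79894823e+02 -8.61921795e-03  1.66489205e+02] [-0.28259442  0.2956073   0.13675008]
scene [1070.76707812  628.25437851 1070.78538565]
knob 0.5 [334. 206.] [495.3  59.8  83. ]
axis 0.97 [299. 203.] [557.3 -47.8  40. ]
base 0.89 [293. 212.] [576.4 -57.    0. ]
giftbox 0.95 [300. 207.] [561.6 -32.8  40. ]
giftbox 0.82 [203. 184.] [ 766.8 -334.5   40. ]
tape_pink 0.97 [267. 143.] [ 440.5 -403.3    0. ]
tape_brown 0.64 [386. 312.] [593.9 408.5   0. ]
box_stack 0.68 [266. 143.] [ 444.6 -408.8    0. ]
box_stack 0.66 [425. 269.] [396.2 387.7   0. ]
side [-196.96776594 -712.39444535 1039.45155641]
knob 0.66 [306. 192.] [498.9  50.3  83. ]
base 0.95 [342. 213.] [569.3 -34.7   0. ]
giftbox 0.81 [347. 202.] [586.2 -37.7  40. ]
giftbox 0.81 [324. 316.] [ 247.7 -265.7   40. ]
tape_pink 0.88 [413. 309.] [ 437.3 -400.6    0. ]
tape_brown 0.97 [255. 149.] [595.2 416.8   0. ]
box_stack 0.63 [216. 179.] [397.2 386.3   0. ]
```

View pics/scene0.png

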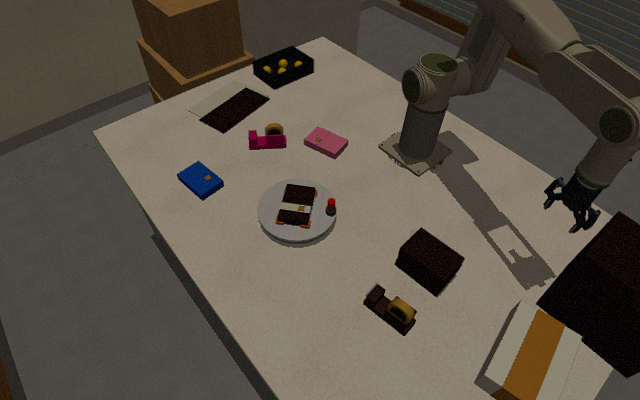

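View pics/side0.png

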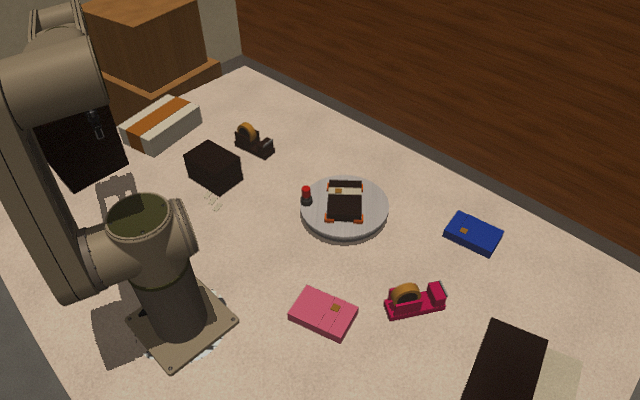

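```bash
cat >> h.py <<'E'
def red(s,near=None):
    h=cv2.cvtColor(s["img"],cv2.COLOR_RGB2HSV)
    m=((h[...,0]<6)|(h[...,0]>176))&(h[...,1]>170)&(h[...,2]>80)
    if near is not None:
        yy,xx=np.mgrid[:400,:640];m&=np.hypot(xx-near[0],yy-near[1])<near[2]
    v,u=np.nonzero(m);return np.array([u.mean(),v.mean()]) if len(u) else None,m
def tri(rays):
    A=np.zeros((3,3));b=np.zeros(3)
    for o,d in rays:
        d=d/np.linalg.norm(d);M=np.eye(3)-np.outer(d,d);A+=M;b+=M@o
    x=np.linalg.solve(A,b);return x,[np.linalg.norm(np.cross(x-o,d/np.linalg.norm(d))) for o,d in rays]
E
python3 - <<'E'
from h import *
from scipy.optimize import least_squares
rays=[];P=[]
for c,n in (("scene",(331,203,14)),("side",(306,189,14))):
    s=snapshot(c);uv,m=red(s,n);print(c,uv,m.sum(),np.argwhere(m).min(0),np.argwhere(m).max(0));rays.append(ray(s,uv))
    for l in ("base","axis"):
        r=finder.trace(l,c)
        if not r: continue
        mk=r[0]["mask"].astype(np.uint8);print(l,r[0]["confidence"],mk.sum(),r[0]["box"])
        if l=="base":
            hull=cv2.convexHull(max(cv2.findContours(mk,0,1)[0],key=cv2.contourArea))[:,0,:]
            pts=np.array([onz(s,p+0.0,40)[:2] for p in hull])
            cam=s["pose"][:2,3];ctr=pts.mean(0);far=((pts-ctr)@(ctr-cam))>0
            f=least_squares(lambda q:np.hypot(*(pts[far]-q).T)-135,ctr,loss="soft_l1",f_scale=2);print("fit",f.x,np.abs(f.fun).mean(),far.sum())
            P.append(f.x)
k,e=tri(rays);print("knob",k,e)
a=np.mean(P,0);d=k[:2]-a;print("axis",a,np.hypot(*d),np.degrees(np.arctan2(d[1],d[0])))
E
```

```text
scene [331.08571429 200.68571429] 35 [198 328] [203 334]
base 0.93 2817 [0.4006, 0.444, 0.1275, 0.1663]
fit [572.64506972 -36.57711517] 1.7917096528201035 19
axis 0.57 2762 [0.4008, 0.4495, 0.1255, 0.1635]
side [305.69444444 191.05555556] 72 [186 302] [197 309]
axis 0.78 3468 [0.4697, 0.4415, 0.1392, 0.1675]
knob [494.53772784  45.21121487  93.53700905] [np.float64(0.35529254032769064), np.float64(0.3552925403277244)]
axis [572.64506972 -36.57711517] 113.09327030197149 133.68121608710953
```

Emit:
send_rows(
  steps=[
    [[4, -6, 0.3], [0, 0, -0.19]],
    [[8, -12, 0.3], [0, 0, -0.38]],
    [[11.83, -17.91, 0], [0, 0, -0.567]],
    [[11.83, -17.91, 0], [0, 0, -0.567]],
    [[11.83, -17.91, 0], [0, 0, -0.567]],
    [[11.83, -17.91, 0], [0, 0, -0.567]],
    [[11.83, -17.91, 0], [0, 0, -0.567]],
    [[11.83, -17.91, 0], [0, 0, -0.567]],
    [[11.83, -17.91, 0], [0, 0, -0.567]],
    [[11.83, -17.91, 0], [0, 0, -0.567]],
  ],
  fingers=0,
  squeeze=20,
)

```text
time: 2.35
tool_pos: [485.6, 60.0, 203.1]
tcp_rot: [179.9, 0.0, 134.0]
ft_force: [0.6, 1.0, 0.5]
finger_gap: 85.1
grip_force: 0.0
```

Emit:
send_rows(
  steps=[
    [[0, 0, 0], [0, 0, 0]],
    [[0, 0, 0], [0, 0, 0]],
    [[0, 0, 0], [0, 0, 0]],
    [[0, 0, 0], [0, 0, 0]],
  ],
)

```text
time: 2.85
tool_pos: [484.2, 63.1, 202.8]
tcp_rot: [180.0, 0.0, 134.1]
ft_force: [0.1, 0.4, 0.2]
finger_gap: 85.3
grip_force: 0.0
```

```bash
python3 - <<'E'
from h import *
st=sense();print(st["time"],st["tool_pos"],st["tcp_rot"],st["ft_force"],st["joint_pos"])
s=snapshot("wrist");cv2.imwrite("pics/w1.png",s["img"][:,:,::-1]);print(s["pose"].round(3),s["K"],s["k1"])
uv,m=red(s);print(uv,m.sum());print(onz(s,uv,90) if uv is not None else 0)
for l in ("knob","axis"):
    for r in finder.pinpoint(l,"wrist")[:2]: q=np.array(r["at"])*[640,400];print(l,r["confidence"],q,onz(s,q,83 if l=="knob" else 40))
E
```

```text
2.85 [484.23467691  63.14634479 202.79229288] [1.79982106e+02 7.44754095e-03 1.34122803e+02] [0.07693881 0.38343762 0.24967189] [ 1.40599187e+00 -1.01060226e+01  1.02543618e+02  6.67321509e-03
  8.75442050e+01 -4.27170977e+01]
[[ 7.18000e-01 -6.67000e-01 -1.96000e-01  4.34659e+02]
 [ 6.96000e-01  6.89000e-01  2.03000e-01  1.14338e+02]
 [ 0.00000e+00 -2.82000e-01  9.59000e-01  3.73033e+02]
 [ 0.00000e+00  0.00000e+00  0.00000e+00  1.00000e+00]] [[314.03856793   0.         326.46109548]
 [  0.         314.03856793 195.60211174]
 [  0.           0.           1.        ]] -0.015000391278533509
[328.06306306 211.36036036] 111
[504.62798134  44.3176542   90.        ]
knob 0.75 [325.824 205.12 ] [500.32656256  45.67309898  83.        ]
```

View pics/w1.png

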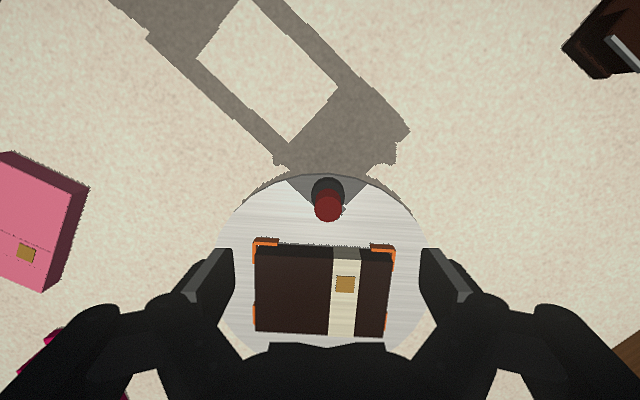

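Emit:
send_rows(
  steps=[
    [[0.53, -0.6, -1.6], [0, 0, 0]],
    [[0.53, -0.6, -1.6], [0, 0, 0]],
    [[0.53, -0.6, -1.6], [0, 0, 0]],
    [[0.53, -0.6, -1.6], [0, 0, 0]],
  ],
)

```text
time: 3.5
tool_pos: [501.4, 44.4, 156.5]
tcp_rot: [179.9, 0.1, 134.0]
ft_force: [0.3, 0.1, -0.2]
finger_gap: 84.9
grip_force: 0.0
```

```bash
python3 - <<'E'
from h import *
from scipy.optimize import least_squares
st=sense();print(st["time"],st["tool_pos"],st["tcp_rot"],st["ft_force"])
rays=[]
for c in ("wrist","scene","side"):
    s=snapshot(c)
    for l in ("knob","plunger"):
        for r in finder.pinpoint(l,c)[:1]: q=np.array(r["at"])*[640,400];print(c,l,round(r["confidence"],2),q,onz(s,q,83).round(1))
    if c=="wrist":
        h=cv2.cvtColor(s["img"],cv2.COLOR_RGB2HSV);n,lab,stt,cen=cv2.connectedComponentsWithStats((((h[...,0]<8)|(h[...,0]>172))&(h[...,1]>150)&(h[...,2]>40)).astype(np.uint8))
        i=1+np.argmax(stt[1:,4]);print(stt[i],cen[i],onz(s,cen[i],92));cv2.imwrite("pics/w2.png",s["img"][:,:,::-1]);print(s["pose"].round(3))
        for r in finder.trace("base",c)[:1]:
            mk=r["mask"].astype(np.uint8);hull=cv2.convexHull(max(cv2.findContours(mk,0,1)[0],key=cv2.contourArea))[:,0,:]
            print([(tuple(p),tuple(onz(s,p+0.,40)[:2].round())) for p in hull])
E
```

```text
3.5 [501.36711887  44.43464443 156.49974869] [1.79883775e+02 1.02342773e-01 1.34029507e+02] [ 0.25377572  0.13903134 -0.15923929]
wrist knob 0.59 [330.304 192.32 ] [502.2  48.2  83. ]Traceback (most recent call last):
  File "<stdin>", line 8, in <module>
ValueError: it knows: axis, base, box_stack, giftbox, knob, pin, tape_brown, tape_pink
```

```bash
python3 - <<'E'
from h import *
s=snapshot("wrist");c="wrist"
h=cv2.cvtColor(s["img"],cv2.COLOR_RGB2HSV);n,lab,stt,cen=cv2.connectedComponentsWithStats((((h[...,0]<8)|(h[...,0]>172))&(h[...,1]>150)&(h[...,2]>40)).astype(np.uint8))
i=1+np.argmax(stt[1:,4]);print(stt[i],cen[i],onz(s,cen[i],92));cv2.imwrite("pics/w2.png",s["img"][:,:,::-1]);print(s["pose"].round(3))
for X in ([502,48,100],[502,48,70],[501.4,44.4,70]): print(X,proj(s,X))
for l in ("base","axis"):
  for r in finder.trace(l,c)[:1]:
    mk=r["mask"].astype(np.uint8);hull=cv2.convexHull(max(cv2.findContours(mk,0,1)[0],key=cv2.contourArea))[:,0,:]
    print([(tuple(map(int,p)),tuple(map(int,onz(s,p+0.,40)[:2]))) for p in hull])
for c in ("scene","side"):
    s=snapshot(c)
    for r in finder.pinpoint("knob",c)[:1]: q=np.array(r["at"])*[640,400];print(c,round(r["confidence"],2),q,onz(s,q,83).round(1))
E
```

```text
[ 313  174   33   39 1034] [328.89845261 193.21663443] [499.86480084  48.67799707  92.        ]
[[ 7.19000e-01 -6.66000e-01 -1.98000e-01  4.51396e+02]
 [ 6.95000e-01  6.90000e-01  2.03000e-01  9.56260e+01]
 [ 2.00000e-03 -2.84000e-01  9.59000e-01  3.26333e+02]
 [ 0.00000e+00  0.00000e+00  0.00000e+00  1.00000e+00]]
[502, 48, 100] [330.4007883  198.66386393]
[502, 48, 70] [329.91918908 188.25933179]
[501.4, 44.4, 70] [326.45078357 190.73645048]
[((334, 157), (489, 66)), ((356, 161), (507, 77)), ((360, 162), (510, 79)), ((369, 165), (518, 83)), ((385, 172), (533, 89)), ((391, 175), (540, 91)), ((409, 188), (561, 94)), ((413, 191), (566, 95)), ((416, 194), (570, 95)), ((426, 206), (586, 93)), ((430, 211), (593, 93)), ((434, 217), (600, 91)), ((440, 228), (614, 88)), ((444, 236), (623, 85)), ((446, 242), (629, 83)), ((449, 255), (643, 75)), ((449, 257), (644, 74)), ((434, 326), (697, 9)), ((422, 344), (706, -15)), ((411, 355), (709, -33)), ((409, 356), (708, -36)), ((246, 357), (577, -164)), ((242, 357), (573, -167)), ((240, 355), (570, -167)), ((223, 335), (539, -159)), ((220, 331), (534, -157)), ((218, 328), (530, -155)), ((217, 326), (527, -154)), ((194, 261), (461, -108)), ((193, 256), (457, -104)), ((193, 255), (457, -103)), ((194, 251), (455, -99)), ((196, 245), (452, -92)), ((202, 228), (445, -73)), ((204, 224), (444, -69)), ((212, 211), (441, -53)), ((214, 208), (441, -49)), ((217, 204), (440, -44)), ((222, 199), (441, -36)), ((244, 180), (444, -7)), ((255, 173), (447, 4)), ((265, 168), (451, 14)), ((270, 166), (453, 19)), ((277, 164), (456, 25)), ((299, 158), (467, 43)), ((312, 157), (475, 52))]
scene 0.43 [332.8  204.68] [495.5  55.   83. ]
side 0.53 [302.208 187.6  ] [505.5  72.5  83. ]
```

View pics/w2.png

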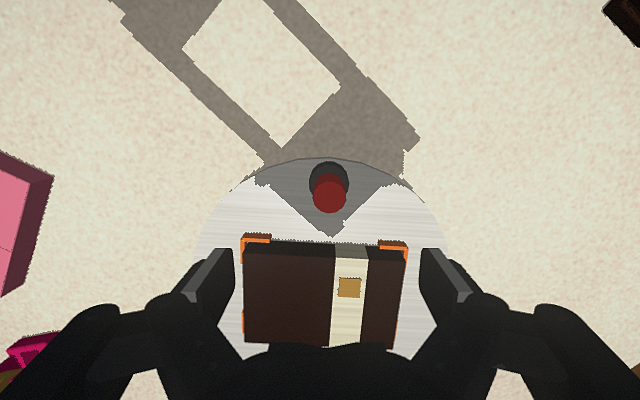

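Emit:
send_rows(
  steps=[
    [[-0.05, 0.15, -1.5], [0, 0, -0.052]],
    [[-0.05, 0.15, -3.05], [0, 0, -0.052]],
    [[-0.05, 0.15, -3.05], [0, 0, -0.052]],
    [[-0.05, 0.15, -3.05], [0, 0, -0.052]],
    [[-0.05, 0.15, -3.05], [0, 0, -0.052]],
  ],
  fingers=0.5,
)

```text
time: 4.58
tool_pos: [501.0, 48.4, 65.8]
tcp_rot: [179.8, 0.2, 131.0]
ft_force: [0.1, 0.7, 0.0]
finger_gap: 42.4
grip_force: 0.0
```

```bash
python3 - <<'E'
from h import *
st=sense();print(st["time"],st["tool_pos"],st["tcp_rot"],st["ft_force"],st["finger_gap"])
s=snapshot("wrist");cv2.imwrite("pics/w3.png",s["img"][:,:,::-1])
h=cv2.cvtColor(s["img"],cv2.COLOR_RGB2HSV);n,lab,stt,cen=cv2.connectedComponentsWithStats((((h[...,0]<8)|(h[...,0]>172))&(h[...,1]>150)&(h[...,2]>40)).astype(np.uint8))
i=1+np.argmax(stt[1:,4]);print(stt[i],cen[i],onz(s,cen[i],92))
print(proj(s,[*st["tool_pos"][:2],100]),proj(s,[*st["tool_pos"][:2],70]))
E
```

```text
4.575 [501.02842532  48.41696804  65.76733708] [1.79822775e+02 1.54464737e-01 1.31018105e+02] [0.11847705 0.71964241 0.01314853] 42.41201691542427
[ 300  214   52   67 2766] [325.28271873 247.24041938] [499.30093923  49.45853822  92.        ]
[326.5670822  258.25119171] [326.40354593 233.2720222 ]
```

View pics/w3.png

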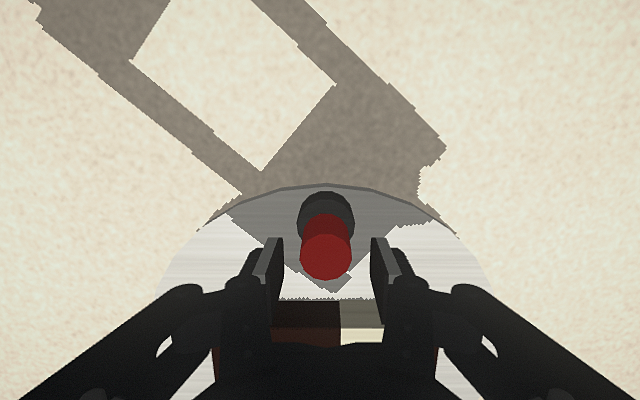

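Emit:
send_rows(
  steps=[
    [[-0.04, 0.033, 0], [0, 0, 0]],
    [[-0.04, 0.033, 0], [0, 0, 0]],
    [[-0.04, 0.033, 0], [0, 0, 0]],
  ],
  fingers=0.66,
)

```text
time: 5.0
tool_pos: [497.8, 49.5, 63.3]
tcp_rot: [180.0, 0.0, 131.0]
ft_force: [0.1, 1.0, -0.4]
finger_gap: 29.2
grip_force: 0.0
```

Emit:
send_rows(
  steps=[
    [[0, 0, 0], [0, 0, 0]],
    [[0, 0, 0], [0, 0, 0]],
    [[0, 0, 0], [0, 0, 0]],
  ],
  fingers=0.72,
  squeeze=20,
)

```text
time: 5.38
tool_pos: [498.0, 49.6, 63.4]
tcp_rot: [180.0, 0.0, 131.0]
ft_force: [-1.3, 2.0, 3.8]
finger_gap: 24.8
grip_force: 19.7
```

Emit:
send_rows(
  steps=[
    [[0, 0, 0.1], [0, 0, 0]],
    [[0, 0, 0.2], [0, 0, 0]],
    [[0, 0, 0.3], [0, 0, 0]],
    [[0, 0, 0.4], [0, 0, 0]],
    [[0, 0, 0.4], [0, 0, 0]],
    [[0, 0, 0.4], [0, 0, 0]],
  ],
)

```text
time: 6.12
tool_pos: [497.4, 49.4, 74.9]
tcp_rot: [-180.0, -0.0, 131.0]
ft_force: [2.1, -2.4, -8.6]
finger_gap: 24.4
grip_force: 20.2
```

```bash
cat > arc.py <<'E'
from h import *
import sys
# rows for arc about axis: from angle now by steps
k=np.array([float(sys.argv[1]),float(sys.argv[2])]);a=np.array([float(sys.argv[3]),float(sys.argv[4])])
for t in map(float,sys.argv[5:]):
    c,s_=np.cos(t),np.sin(t);p=a+np.array([[c,-s_],[s_,c]])@(k-a)-k
    print(t,(p/30).round(3))
E
python3 - <<'E'
from h import *
st=sense();print(st["time"],st["tool_pos"],st["ft_force"])
s=snapshot("wrist")
h=cv2.cvtColor(s["img"],cv2.COLOR_RGB2HSV);m=((h[...,0]<8)|(h[...,0]>172))&(h[...,1]>150)&(h[...,2]>40)
n,lab,stt,cen=cv2.connectedComponentsWithStats(m.astype(np.uint8))
i=1+np.argmax(stt[1:,4]);print(stt[i],cen[i])
q=np.array([stt[i][0]+stt[i][2]/2,stt[i][1]+stt[i][3]-stt[i][2]/2]);print(onz(s,q,100),onz(s,q,112))
for c,n in (("scene",(331,200,22)),("side",(306,189,22))):
    s2=snapshot(c);uv,mm=red(s2,n);print(c,uv,mm.sum())
E
python3 arc.py 499 49.5 574.5 -37.5 0.1 0.2 0.3 0.4 0.5 0.55 0.6 0.64
```

```text
6.125 [497.44826965  49.37172426  74.85130082] [ 2.06890546 -2.37193683 -8.61154307]
[ 301  220   52   68 2837] [326.35812478 254.20408883]
[502.34182551  44.29712895 100.        ] [498.09019254  49.17066828 112.        ]
scene None 0
side [306.84 191.24] 25
0.1 [-0.277 -0.266]
0.2 [-0.526 -0.558]
0.3 [-0.745 -0.873]
0.4 [-0.931 -1.209]
0.5 [-1.082 -1.562]
0.55 [-1.145 -1.743]
0.6 [-1.198 -1.928]
0.64 [-1.234 -2.077]
```

Emit:
send_rows(
  steps=[
    [[-0.07, -0.064, 0], [0, 0, 0.025]],
    [[-0.142, -0.13, 0], [0, 0, 0.05]],
    [[-0.277, -0.266, 0], [0, 0, 0.1]],
    [[-0.405, -0.41, 0], [0, 0, 0.15]],
    [[-0.526, -0.558, 0], [0, 0, 0.2]],
    [[-0.526, -0.558, 0], [0, 0, 0.2]],
    [[-0.526, -0.558, 0], [0, 0, 0.2]],
  ],
)

```text
time: 7.15
tool_pos: [481.9, 32.8, 75.1]
tcp_rot: [-180.0, -0.0, 142.4]
ft_force: [1.2, -2.1, -8.8]
finger_gap: 24.6
grip_force: 20.3
```

```bash
cat > look.py <<'E'
from h import *
import sys
st=sense();print(st["time"],st["tool_pos"].round(2) if hasattr(st["tool_pos"],"round") else st["tool_pos"],st["tcp_rot"],st["ft_force"])
s=snapshot("wrist")
h=cv2.cvtColor(s["img"],cv2.COLOR_RGB2HSV);m=((h[...,0]<8)|(h[...,0]>172))&(h[...,1]>150)&(h[...,2]>40)
n,lab,stt,cen=cv2.connectedComponentsWithStats(m.astype(np.uint8))
i=1+np.argmax(stt[1:,4]);print(stt[i],cen[i])
q=np.array([stt[i][0]+stt[i][2]/2,stt[i][1]+stt[i][3]-stt[i][2]/2]);print("top@100,110,112",*[onz(s,q,z)[:2].round(1) for z in (100,110,112)])
if len(sys.argv)>1: cv2.imwrite("pics/"+sys.argv[1],s["img"][:,:,::-1])
E
python3 look.py w4.png
```

```text
7.15 [481.87  32.75  75.06] [-1.79992726e+02 -1.42139545e-02  1.42432805e+02] [ 1.24454832 -2.06331699 -8.78365264]
[ 301  220   52   68 2835] [326.38130511 254.16296296]
top@100,110,112 [487.7  28.6] [483.4  31.9] [482.6  32.5]
```

View pics/w4.png

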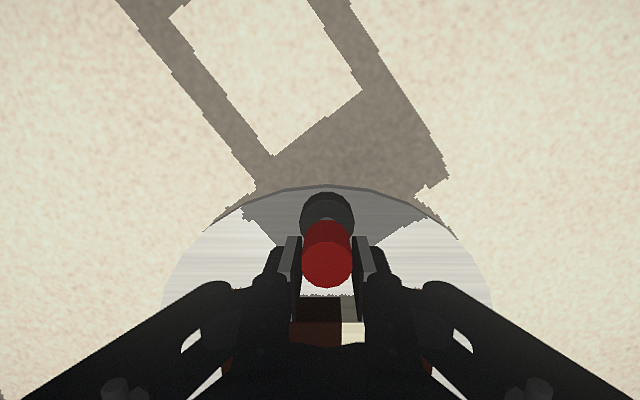

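```bash
python3 arc.py 482.6 32.5 574.5 -37.5 .05 .1 .15 .2 .25 .3 .35 .4 .45
```

```text
0.05 [-0.113 -0.156]
0.1 [-0.218 -0.317]
0.15 [-0.314 -0.484]
0.2 [-0.402 -0.655]
0.25 [-0.482 -0.83 ]
0.3 [-0.553 -1.009]
0.35 [-0.614 -1.192]
0.4 [-0.667 -1.377]
0.45 [-0.71  -1.565]
```

Emit:
send_rows(
  steps=[
    [[-0.057, -0.077, 0], [0, 0, 0.025]],
    [[-0.113, -0.156, 0], [0, 0, 0.05]],
    [[-0.218, -0.317, 0], [0, 0, 0.1]],
    [[-0.314, -0.484, 0], [0, 0, 0.15]],
    [[-0.402, -0.655, 0], [0, 0, 0.2]],
    [[-0.482, -0.83, 0], [0, 0, 0.25]],
    [[-0.553, -1.009, 0], [0, 0, 0.3]],
    [[-0.614, -1.192, 0], [0, 0, 0.35]],
    [[-0.667, -1.377, 0], [0, 0, 0.4]],
    [[-0.71, -1.565, 0], [0, 0, 0.45]],
  ],
)

```text
time: 8.45
tool_pos: [460.0, -14.3, 74.9]
tcp_rot: [180.0, -0.1, 168.4]
ft_force: [-0.6, -0.3, -8.8]
finger_gap: 24.4
grip_force: 20.3
```

Emit:
send_rows(
  steps=[
    [[0, 0, 0], [0, 0, 0]],
    [[0, 0, 0], [0, 0, 0]],
  ],
)

```text
time: 8.7
tool_pos: [460.2, -14.1, 74.9]
tcp_rot: [-180.0, -0.1, 168.2]
ft_force: [-2.8, -1.5, -9.7]
finger_gap: 24.2
grip_force: 20.4
```

```bash
python3 look.py
```

```text
8.7 [460.15 -14.1   74.87] [-1.79995200e+02 -6.58135708e-02  1.68213780e+02] [-2.8272742  -1.47258934 -9.73535786]
[ 301  220   52   68 2827] [326.35550053 253.86735055]
top@100,110,112 [467.  -15.5] [461.7 -14.4] [460.7 -14.2]
```

Emit:
send_rows(
  steps=[
    [[0, 0, 0], [0, 0, 0]],
    [[0, 0, 0], [0, 0, 0]],
    [[0, 0, -0.13], [0, 0, 0]],
    [[0, 0, -0.26], [0, 0, 0]],
    [[0, 0, -0.26], [0, 0, 0]],
  ],
  fingers=0.66,
)

```text
time: 9.38
tool_pos: [460.3, -14.1, 66.8]
tcp_rot: [-180.0, -0.0, 168.3]
ft_force: [0.5, -0.2, -0.1]
finger_gap: 28.9
grip_force: 0.0
```

```bash
python3 look.py; python3 arc.py 460.7 -14.2 574.5 -37.5 0.005 .01 0.02 .03 0.04 .05 .06 .08 .1
```

```text
9.375 [460.33 -14.14  66.82] [-1.79997445e+02 -4.99982781e-02  1.68268367e+02] [ 0.48168714 -0.21749614 -0.11234898]
[ 300  223   54   72 3093] [326.45425154 259.20756547]
top@100,110,112 [466.1 -15.3] [460.6 -14.2] [459.5 -14. ]
0.005 [-0.004 -0.019]
0.01 [-0.008 -0.038]
0.02 [-0.015 -0.076]
0.03 [-0.022 -0.114]
0.04 [-0.028 -0.152]
0.05 [-0.034 -0.191]
0.06 [-0.04  -0.229]
0.08 [-0.05  -0.306]
0.1 [-0.059 -0.383]
```

Emit:
send_rows(
  steps=[
    [[-0.004, -0.019, 0], [0, 0, 0.005]],
    [[-0.008, -0.038, 0], [0, 0, 0.01]],
    [[-0.015, -0.076, 0], [0, 0, 0.02]],
    [[-0.022, -0.114, 0], [0, 0, 0.03]],
    [[-0.025, -0.133, 0], [0, 0, 0.035]],
    [[-0.025, -0.133, 0], [0, 0, 0.035]],
  ],
)

```text
time: 10.18
tool_pos: [460.3, -17.5, 67.4]
tcp_rot: [179.9, 0.0, 170.3]
ft_force: [1.5, 5.4, -0.5]
finger_gap: 29.0
grip_force: 2.4
```

```bash
python3 look.py; python3 arc.py 459.9 -18 574.5 -37.5 0.005 .01 0.015 0.02 .025 .03
```

```text
10.175 [460.25 -17.53  67.44] [1.79921643e+02 2.44220324e-02 1.70305696e+02] [ 1.51433876  5.42837731 -0.47500163]
[ 303  222   55   71 3078] [330.25081222 257.74074074]
top@100,110,112 [465.3 -16.7] [459.8 -15.9] [458.7 -15.8]
0.005 [-0.003 -0.019]
0.01 [-0.006 -0.038]
0.015 [-0.009 -0.057]
0.02 [-0.012 -0.077]
0.025 [-0.015 -0.096]
0.03 [-0.018 -0.115]
```

Emit:
send_rows(
  steps=[
    [[-0.003, -0.019, 0], [0, 0, 0.005]],
    [[-0.006, -0.038, 0], [0, 0, 0.01]],
    [[-0.009, -0.057, 0], [0, 0, 0.015]],
    [[-0.012, -0.076, 0], [0, 0, 0.02]],
    [[-0.015, -0.095, 0], [0, 0, 0.025]],
  ],
)

```text
time: 10.85
tool_pos: [459.8, -20.3, 67.4]
tcp_rot: [179.9, 0.0, 171.7]
ft_force: [2.5, 6.8, -0.3]
finger_gap: 29.0
grip_force: 2.9
```

```bash
python3 look.py
```

```text
10.85 [459.77 -20.29  67.43] [1.79917045e+02 2.30209818e-02 1.71738980e+02] [ 2.52866679  6.84838082 -0.2673656 ]
[ 304  222   54   71 3077] [330.35391615 257.65258369]
top@100,110,112 [465.1 -19.2] [459.6 -18.5] [458.5 -18.4]
```

Moving along with the tool (knob −15.9 → −18.5). Continue.

Emit:
send_rows(
  steps=[
    [[-0.0025, -0.019, 0], [0, 0, 0.005]],
    [[-0.005, -0.038, 0], [0, 0, 0.01]],
    [[-0.0075, -0.057, 0], [0, 0, 0.015]],
    [[-0.01, -0.076, 0], [0, 0, 0.02]],
    [[-0.0125, -0.095, 0], [0, 0, 0.025]],
  ],
)

```text
time: 11.52
tool_pos: [459.3, -23.2, 67.4]
tcp_rot: [179.9, 0.0, 173.2]
ft_force: [0.8, 5.5, 0.2]
finger_gap: 28.8
grip_force: 3.1
```

```bash
python3 look.py
```

```text
11.525 [459.33 -23.21  67.43] [1.79927637e+02 1.68955181e-02 1.73172131e+02] [0.84828589 5.4784548  0.20309451]
[ 304  222   54   71 3071] [330.36242266 257.68577011]
top@100,110,112 [464.6 -22. ] [459.1 -21.5] [458.  -21.4]
```

Emit:
send_rows(
  steps=[
    [[-0.002, -0.019, 0], [0, 0, 0.005]],
    [[-0.004, -0.038, 0], [0, 0, 0.01]],
    [[-0.006, -0.057, 0], [0, 0, 0.015]],
    [[-0.008, -0.076, 0], [0, 0, 0.02]],
    [[-0.01, -0.095, 0], [0, 0, 0.025]],
  ],
)

```text
time: 12.2
tool_pos: [459.0, -26.0, 67.4]
tcp_rot: [179.9, 0.0, 174.6]
ft_force: [0.9, 5.8, 1.6]
finger_gap: 29.1
grip_force: 3.0
```

```bash
python3 look.py
```

```text
12.2 [458.99 -26.05  67.43] [1.79928028e+02 1.22146883e-02 1.74604943e+02] [0.89635725 5.82174454 1.63443591]
[ 304  222   54   71 3074] [330.35816526 257.65744958]
top@100,110,112 [464.2 -24.7] [458.7 -24.3] [457.6 -24.2]
```

Emit:
send_rows(
  steps=[
    [[-0.0015, -0.019, 0], [0, 0, 0.005]],
    [[-0.003, -0.038, 0], [0, 0, 0.01]],
    [[-0.0045, -0.057, 0], [0, 0, 0.015]],
    [[-0.006, -0.076, 0], [0, 0, 0.02]],
    [[-0.0077, -0.0955, 0], [0, 0, 0.025]],
  ],
)

```text
time: 12.88
tool_pos: [458.7, -28.9, 67.4]
tcp_rot: [179.9, 0.0, 176.0]
ft_force: [1.7, 7.6, 1.0]
finger_gap: 28.9
grip_force: 3.5
```

```bash
python3 look.py
```

```text
12.875 [458.7  -28.89  67.4 ] [1.79924989e+02 6.12661488e-03 1.76035427e+02] [1.7068957  7.56331002 1.01140864]
[ 304  222   54   71 3081] [330.46997728 257.64167478]
top@100,110,112 [463.9 -27.4] [458.3 -27.2] [457.2 -27.1]
```

Emit:
send_rows(
  steps=[
    [[-0.001, -0.019, 0], [0, 0, 0.005]],
    [[-0.002, -0.038, 0], [0, 0, 0.01]],
    [[-0.003, -0.057, 0], [0, 0, 0.015]],
    [[-0.004, -0.076, 0], [0, 0, 0.02]],
    [[-0.0053, -0.0957, 0], [0, 0, 0.025]],
  ],
)

```text
time: 13.55
tool_pos: [458.5, -31.7, 67.4]
tcp_rot: [179.9, 0.0, 177.5]
ft_force: [0.9, 6.1, 1.3]
finger_gap: 28.7
grip_force: 3.2
```

```bash
python3 look.py
```

```text
13.55 [458.49 -31.73  67.39] [1.79921828e+02 1.61478068e-03 1.77470941e+02] [0.93564314 6.11335316 1.32230088]
[ 304  222   54   71 3078] [330.38758934 257.63677713]
top@100,110,112 [463.6 -30.1] [458.1 -30. ] [457. -30.]
```

Now about 0.79 rad. I continue the same way, watching the force.

Emit:
send_rows(
  steps=[
    [[-0.0005, -0.019, 0], [0, 0, 0.005]],
    [[-0.001, -0.038, 0], [0, 0, 0.01]],
    [[-0.0015, -0.057, 0], [0, 0, 0.015]],
    [[-0.002, -0.076, 0], [0, 0, 0.02]],
    [[-0.0028, -0.0958, 0], [0, 0, 0.025]],
  ],
)

```text
time: 14.22
tool_pos: [458.3, -34.6, 67.4]
tcp_rot: [179.9, -0.0, 178.9]
ft_force: [0.5, 5.5, 0.5]
finger_gap: 29.4
grip_force: 3.5
```

```bash
python3 look.py
```

```text
14.225 [458.34 -34.59  67.38] [ 1.79920126e+02 -3.81643198e-03  1.78901679e+02] [0.53317292 5.52358577 0.50324262]
[ 304  222   54   71 3076] [330.44115735 257.6183355 ]
top@100,110,112 [463.4 -32.8] [457.9 -32.9] [456.8 -32.9]
```

Emit:
send_rows(
  steps=[
    [[0, -0.019, 0], [0, 0, 0.005]],
    [[0, -0.038, 0], [0, 0, 0.01]],
    [[0, -0.057, 0], [0, 0, 0.015]],
    [[0, -0.076, 0], [0, 0, 0.02]],
    [[-0.0005, -0.0958, 0], [0, 0, 0.025]],
  ],
)

```text
time: 14.9
tool_pos: [458.3, -37.5, 67.4]
tcp_rot: [179.9, -0.0, -179.7]
ft_force: [-0.0, 6.8, 0.9]
finger_gap: 29.1
grip_force: 3.5
```

```bash
python3 look.py
```

```text
14.9 [458.28 -37.45  67.36] [ 1.79918925e+02 -8.03836785e-03 -1.79665431e+02] [-0.038781    6.84273208  0.91242654]
[ 304  222   54   71 3077] [330.46083848 257.59571011]
top@100,110,112 [463.3 -35.6] [457.8 -35.8] [456.7 -35.8]
```

Emit:
send_rows(
  steps=[
    [[0.0003, -0.019, 0], [0, 0, 0.005]],
    [[0.0006, -0.038, 0], [0, 0, 0.01]],
    [[0.001, -0.057, 0], [0, 0, 0.015]],
    [[0.0014, -0.076, 0], [0, 0, 0.02]],
    [[0.0018, -0.0958, 0], [0, 0, 0.025]],
  ],
)

```text
time: 15.58
tool_pos: [458.2, -40.6, 67.2]
tcp_rot: [179.9, -0.0, -178.2]
ft_force: [0.4, 4.7, -0.1]
finger_gap: 29.0
grip_force: 2.4
```

```bash
python3 look.py
```

```text
15.575 [458.18 -40.61  67.23] [ 1.79948562e+02 -2.38139606e-02 -1.78233609e+02] [ 0.35601233  4.65682817 -0.10174313]
[ 303  222   55   71 3078] [330.25990903 257.70045484]
top@100,110,112 [462.8 -38.9] [457.3 -39.2] [456.2 -39.2]
```

Emit:
send_rows(
  steps=[
    [[0.0008, -0.019, 0], [0, 0, 0.005]],
    [[0.0016, -0.038, 0], [0, 0, 0.01]],
    [[0.0025, -0.057, 0], [0, 0, 0.015]],
  ],
)

```text
time: 16.0
tool_pos: [458.5, -43.2, 67.4]
tcp_rot: [-180.0, 0.0, -177.4]
ft_force: [0.1, 0.1, 0.8]
finger_gap: 28.8
grip_force: 0.0
```

```bash
python3 look.py
```

```text
16.0 [458.52 -43.25  67.4 ] [-1.79969934e+02  4.57798855e-03 -1.77402978e+02] [0.14213126 0.11331025 0.81474099]
[ 299  216   51   66 2699] [324.44016302 248.93256762]
top@100,110,112 [458.4 -44.5] [453.3 -44.7] [452.2 -44.7]
```

Emit:
send_rows(
  steps=[
    [[0, 0, 0], [0, 0, 0]],
    [[0, 0, 0], [0, 0, 0]],
    [[0, 0, 0], [0, 0, 0]],
    [[0, 0, 1], [0, 0, 0]],
    [[0, 0, 2.5], [0, 0, 0]],
    [[0, 0, 3], [0, 0, 0]],
    [[0, 0, 3], [0, 0, 0]],
    [[0, 0, 3], [0, 0, 0]],
  ],
  fingers=0.3,
)

```text
time: 17.05
tool_pos: [457.6, -42.6, 155.7]
tcp_rot: [180.0, -0.1, -177.4]
ft_force: [0.5, 0.0, -0.5]
finger_gap: 59.8
grip_force: 0.0
```

```bash
python3 look.py w9.png; python3 - <<'E'
from h import *
s=snapshot("wrist")
for z in (100,110): # expected top diameter px
    a=proj(s,[458.4,-44.5-13,z]);b=proj(s,[458.4,-44.5+13,z]);print(z,a,b)
s=snapshot("side");r=red(s,(325,215,40));print(r[0],r[1].sum(),onz(s,r[0],90))
cv2.imwrite("pics/side9.png",cv2.resize(s["img"][120:270,220:460,::-1],None,fx=3,fy=3))
for zz in (93,103): print(proj(s,[458.4,-44.5,zz]))
E
```

```text
17.05 [457.58 -42.62 155.71] [ 1.79966521e+02 -1.26545245e-01 -1.77409150e+02] [ 0.49593836  0.01643525 -0.47684821]
[ 308  181   33   40 1029] [324.42565598 200.80855199]
top@100,110,112 [459.6 -44.4] [456.4 -44.5] [455.7 -44.5]
100 [307.12285758 202.61070113] [341.54454699 204.07307721]
110 [306.31132922 206.76643414] [342.18620091 208.28446849]
[318.37647059 213.50588235] 85 [456.0063923  -44.48223208  90.        ]
[318.9530352  212.32106632]
[318.88143423 209.81348428]
```

View pics/w9.png

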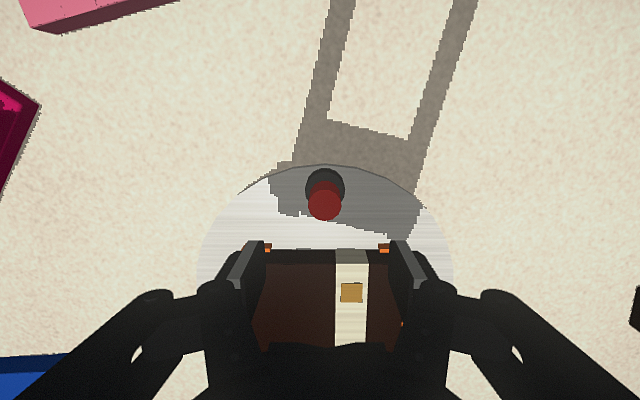

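View pics/side9.png

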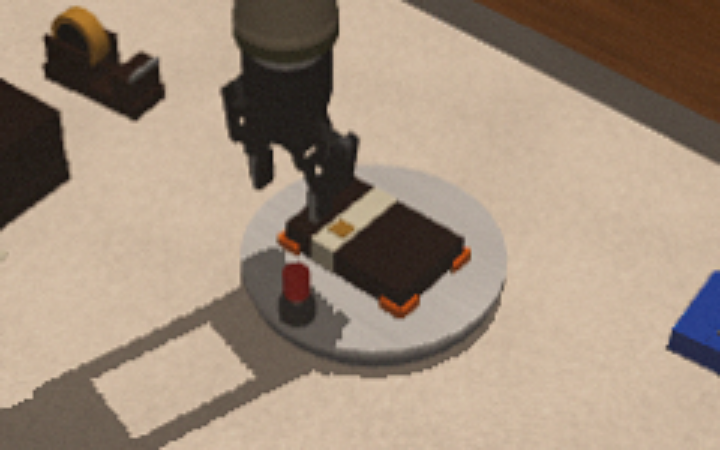

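The wrist picture shows the knob at (325, 203), 33×40 px. That matches its home look before the move. In the side picture the box sits in its nest and the fingers are clear of the knob.

```bash
python3 -c "
from h import *
print(order.hand_in())"
```

```text
the job is handed in; nothing more can be done
None
```

I turned the table about 0.9 rad counter-clockwise to its next hole and handed the job in. The pin dropped in by its spring and reads as home in the last pictures, with the knob let go and the gift box still in its nest. It took about 17 s of the 51 s, and the highest sideways push I read was about 7.8 N, under the 12 N limit. I did not push the table again to test the lock.

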